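# Fold and seat a scooter's kickstand for packing

### The job

Get this upturned scooter deck ready for its carton: take the brown packing spacer off the deck and leave it in the grey tray, then push the open kickstand over past its tipping point so that it snaps down folded. Finally press its foot firmly down against the stop with about 18 N for a second to seat it (at least 12 N) and let go; never load the stand with more than 30 N, and leave everything else where it is.

Things in the scene. Friction and masses are not known exactly. Their poses are not given: they have to be found in the camera images.
- deck: upturned scooter deck with two wheels, held fast in padded cradles (cannot move). Origin on the bench under its middle; local y runs along the deck towards the stand's hinge, local x across it, z up. Deck 120 mm wide, 440 mm long (660 mm over the wheels), its upturned flat face 55 mm above the bench; the wheels reach 115 mm
- hinge (a point): the kickstand's hinge axis (along the deck's local x), 60 mm along local +y from the deck's middle, 90 mm above the bench, between two cheeks (60 mm over their outsides, tops at 105 mm); axes as the deck's. The stand: a leg 18 mm wide, 14 mm thick, centred on the axis, ending in a rubber foot 36 mm wide (local x), 16 mm thick, from 105 to 150 mm from the axis
- stand (a joint): stand angle, rad. 0: open stop, leg up, 0.17 past upright to the deck's local +y; grows as it folds to local -y; 1.74: folded, hard stop, leg level. Both stops sit up to 0.08 rad off these leans, unmeasured (foot up to 10 mm higher or lower): feel for it. A spring drives it from 0.95 to the nearer stop: opening push at the foot 10 N, less from 0.5 on, none at 0.95, then it snaps down
- spacer_mid (a point): centre, half-way up, of the packing spacer: loose brown moulded block 40 mm wide (its x, the way to grip it), 36 mm long (its y), 58 mm high, upright on the deck where the stand folds down, with a 22 mm wide, 12 mm deep groove along y in its top; 60 g. While it is there the stand cannot reach its folded stop
- tray: open grey tray on the bench, 140 mm (its x) by 200 mm (its y), 50 mm high, walls and floor 5 mm, fixed; origin on the bench under its middle
- bearing_tin: bystander: round steel tin, 52 mm across, 30 mm high, standing on the deck; origin under its middle
- tape_roll: bystander: cardboard-brown roll, 100 mm across, 48 mm high, lying flat; origin under its middle
- spare_wheel: bystander: loose scooter wheel, 110 mm across, 26 mm thick, lying flat; origin under its middle
- cleaner: bystander: white bottle, 60 mm across, 170 mm high; origin under its middle
- screwdriver: bystander: screwdriver lying on the bench; origin under its middle
- carton: bystander: closed carton 160 x 120 x 90 mm; origin under its middle
Things that resemble listed ones, but are neither listed nor needed, are in the scene too. What is meant by the part that bears spacer_mid is not black, and is the smaller of those in its own colour.

How it is judged:
On the way, in this order (a step that is already met when the one before it is completed fails the run):
1. the spacer lies in the tray, let go, with the stand still open (x of spacer_mid in the frame of tray between -0.07 and 0.07 m and y of spacer_mid in the frame of tray between -0.1 and 0.1 m and height (world z) of spacer_mid below 0.05 m and contact force between the fingers and spacer below 0.2 N and value of joint stand below 0.3 rad), for 0.1 s.
2. the stand is pushed past its over-centre point (value of joint stand above 1 rad).
3. the folded stand is pressed against its stop by the fingers with at least 12 N for 0.4 s (value of joint stand above 1.68 rad and contact force between the fingers and stand above 12 N), for 0.4 s.
At the end, for the whole second after the job is handed in: The stand rests folded (joint above 1.68 of 1.74) and still, having been pressed home with at least 12 N for 0.4 s; the spacer lies at rest in the tray (its centre inside the tray's outline and less than 50 mm above the bench) (x of spacer_mid in the frame of tray between -0.07 and 0.07 m and y of spacer_mid in the frame of tray between -0.1 and 0.1 m and height (world z) of spacer_mid below 0.05 m and value of joint stand above 1.68 rad and not (velocity of joint stand above 0.05 rad/s) and linear speed of spacer below 0.02 m/s); the robot touches nothing.
It fails at once if more than 30 N on the stand from the fingers or the arm (contact force between any of the fingers, the arm and stand above 30 N).
It fails at once if a bystander moved by more than 30 mm (distance of any of bearing_tin, tape_roll, spare_wheel, cleaner, screwdriver, carton from where it was at the start of the episode above 0.03 m).
It also fails if it takes over 72 s, if anything falls off the work surface, if the arm or the gripper's body presses on something with over 40 N, if the wrist force passes 120 N, or if a joint passes its speed limit or range.

### The arm

A 7-joint arm with a two-finger parallel gripper is mounted at the origin on the work surface. World frame = base frame: x ahead of the robot, y to its left, z up, the work surface at z = 0. Lengths are in m, angles in rad, forces in N, time in s.
With the tool pointing down it reaches from about 0.375 to 0.925 m from the base axis. Payload 3.1 kg.
Tool frame: the origin (TCP) lies at the very end of the fingers, on their centre line; the grasp point (between the pads) lies 19 mm behind it (ctrl.grip_point_offset is the distance from the TCP to the grasp point, in m); z points along the fingers, y is the line along which they close (so a half turn about z gives the same grasp; the last joint's range is limited). The gripper opens to 85 mm and grips with 20 to 120 N. Pads are 22 mm wide; open, the fingers measure 114 mm over their backs; the gripper's body (76 mm by 85 mm) begins 54 mm behind the grasp point. The pads swing forward as they close: fully open they stand 13 mm farther back than shut.
Start: joints at [-1.303, 0.383, 0.044, 1.598, -0.018, 1.161, -0.05], TCP at [0.232, 0.607, 0.209] pointing down, gripper open.
Joint ranges: [-2.61, 2.61], [-0.41, 2.15], [-1.48, 1.57], [0, 2.5], [-1.57, 4.71], [0.05, 1.97], [-2.85, 2.85]. Speed limits (rad/s): [2.79, 2.79, 3.14, 3.14, 3.14, 3.14, 3.14].

### API

Orientations are given as a rotation vector (axis times angle).
In Python, from plant import ctrl gives the robot as it stands. The module is installed in compiled form; this text tells all that it offers. Calls block until the motion is done:
- ctrl.move_pose(position, orientation): joint-space move of the TCP to a pose.
- ctrl.movel(position, ori=None, vel=0.15): straight line of the TCP; ori=None keeps the orientation; vel is the mean speed in m/s.
- ctrl.set_joints(angles): joint-space move.
- ctrl.open_gripper() and ctrl.grasp(effort=None): open the fingers fully, or close them until they stop; effort is the grip in N (None keeps the last).
- ctrl.sleep(seconds).
- ctrl.ik(position, orientation): joint angles nearest the present ones, or None.
- ctrl.get_obs(): the state.
- ctrl.get_image(name): name is "scene" or "top" or "wrist"; returns a dict with "pixels" (420x560x3 uint8, red, green, blue), "camera_matrix" (3x3 intrinsics, pixels), "D" ([k1, k2, p1, p2, k3] as OpenCV has them; the pictures are not rectified), "extrinsics" (4x4, takes a point from world to camera coordinates); the wrist camera has in their place "hand_eye" (4x4, takes a point from camera to tool coordinates, whose origin is the TCP and whose axes are the flange's). Camera axes: x right, y up, looking along -z (the intrinsics and any distortion apply to the point x, -y, -z); pixel columns grow to the right and rows downward; lengths in m; the calibration is good to about 2 mm. A picture is of the moment at which its call begins: read the wrist's pose just before it. There is no depth.
A pose or a line that the arm cannot do raises ctrl.PlanningError and nothing moves.
- ctrl.finish_job(): hands the job in; it is judged then, once.
The state is a dict: "time_s": time; "joints": joint angles; "joint_velocities": joint speeds; "tau": joint torques, N m; "tool_pos": TCP position; "eef_rot": TCP orientation; "ft_force": force on the tool from outside, world axes, zero at the start; "wrist_torque": the same for the moment, N m; "gripper_width": finger opening in m; "grasp_force": force on a finger pad.
Only numpy, scipy, OpenCV 4.12 (cv2) and the standard library are available. Lean on these libraries where they do the work, as an engineer would, in place of code of your own. Each camera call takes 0.05 s, during which the arm holds its last target. There are 200 camera calls.

## Working session

There is one attempt and no reset: what is moved stays moved. The work goes in short steps, each a Python script; the robot and the scene stay as the last script left them, time stands still between calls to the robot, and variables do not carry over. Pictures are saved under pics/ and viewed, at most 10 in all, crops included, and the job is handed in when it is done.

```bash
mkdir -p pics
python3 - <<'E'
from plant import ctrl
import cv2,pickle
o=ctrl.get_obs();print(o)
d={}
for n in("scene","top"):
    d[n]=ctrl.get_image(n);cv2.imwrite(f"pics/{n}0.png",d[n]["pixels"][:,:,::-1])
    print(n,d[n]["camera_matrix"],d[n]["D"],d[n]["extrinsics"])
pickle.dump(d,open("im0.pkl","wb"))
E
```

```text
{'time_s': 0.0, 'joints': array([-1.30282799,  0.38390536,  0.04381156,  1.59959247, -0.01787827,
        1.16121597, -0.04990653]), 'joint_velocities': array([ 1.12867350e-03,  7.70426987e-04, -2.59357235e-04, -2.04957761e-05,
        3.60453852e-04,  6.68849445e-04, -8.50067673e-04]), 'tau': array([-2.99338908e-04, -4.33471584e+01,  1.02413792e+00, -2.49515194e+01,
        1.06036506e-02,  1.12143840e-02, -6.43371223e-06]), 'tool_pos': array([0.23212084, 0.60604605, 0.2076329 ]), 'eef_rot': array([-0.57113022, -3.08889618,  0.00425363]), 'ft_force': array([ 0.42341729, -1.05248556,  0.40429109]), 'wrist_torque': array([0.04638652, 0.04440244, 0.05513513]), 'grasp_force': 0.0, 'gripper_width': 0.08551411686374454}
scene [[402.69675761   0.         280.39857754]
 [  0.         402.69675761 208.00509261]
 [  0.           0.           1.        ]] [-0.01590015  0.          0.          0.          0.        ] [[ 0.83999031  0.5425886  -0.00372724 -0.48197605]
 [-0.40821665  0.63646239  0.65442707  0.1768456 ]
 [ 0.35745691 -0.54819088  0.75611594 -1.51507287]
 [ 0.          0.          0.          1.        ]]
top [[531.7807272    0.         279.96872879]
 [  0.         531.7807272  222.65223348]
 [  0.           0.           1.        ]] [-0.03083123  0.          0.          0.          0.        ] [[ 0.02193317 -0.99950679  0.02247464 -0.03717135]
 [ 0.99654766  0.02365766  0.07958065 -0.61081813]
 [-0.0800731   0.0206516   0.99657504 -1.93615332]
 [ 0.          0.          0.          1.        ]]
```

View pics/top0.png

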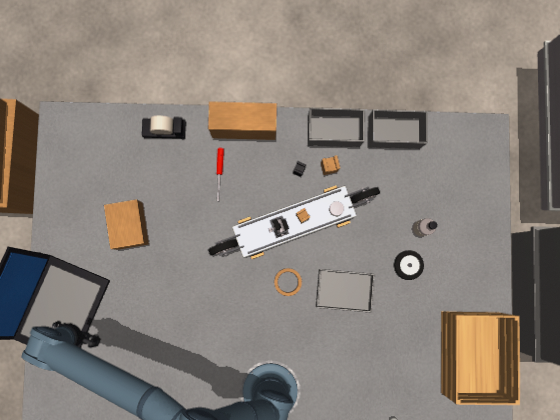

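View pics/scene0.png

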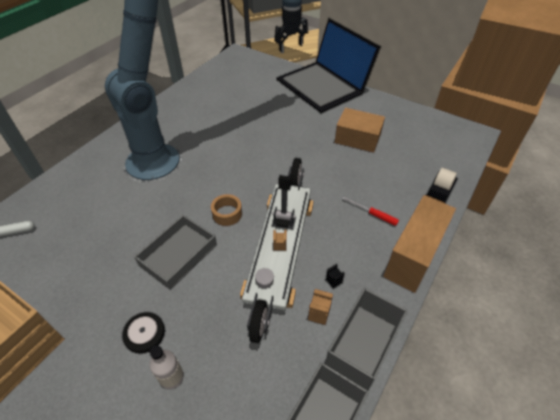

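The top view shows three spacer-like blocks: brown on the deck at (303,215), a larger brown one at (331,165) and a black one at (299,169). The one on the deck is not black and is the smaller brown one, so it fits. There are also three trays, at (345,290), (336,127) and (397,129), and I'll compare their size and height. I'll enlarge the crop and measure.

```bash
cat > h.py <<'E'
import numpy as np,cv2,pickle
def ray(im,uv,E=None):
    E=im["extrinsics"] if E is None else E
    n=cv2.undistortPoints(np.array(uv,float).reshape(-1,1,2),im["camera_matrix"],np.array(im["D"],float)).reshape(-1,2)
    d=np.c_[n[:,0],-n[:,1],-np.ones(len(n))]
    R=E[:3,:3];return -R.T@E[:3,3],d@R
def onz(im,uv,z,E=None):
    c,d=ray(im,uv,E);z=np.asarray(z,float);return c+d*((z-c[2])/d[:,2])[:,None]
def proj(im,P,E=None):
    E=im["extrinsics"] if E is None else E
    P=np.atleast_2d(P)@E[:3,:3].T+E[:3,3];P=P*[1,-1,-1]
    return cv2.projectPoints(P,np.zeros(3),np.zeros(3),im["camera_matrix"],np.array(im["D"],float))[0].reshape(-1,2)
E
python3 - <<'E'
from h import *
d=pickle.load(open("im0.pkl","rb"));t=d["top"];p=t["pixels"];s=d["scene"]
a=cv2.resize(p[95:315,200:440][:,:,::-1],None,fx=2.3,fy=2.3,interpolation=cv2.INTER_CUBIC)
b=cv2.resize(s["pixels"][160:420,130:410][:,:,::-1],None,fx=2.1,fy=2.1,interpolation=cv2.INTER_CUBIC)
cv2.imwrite("pics/top1.png",a);cv2.imwrite("pics/sc1.png",b)
h=cv2.cvtColor(p,cv2.COLOR_RGB2HSV)
def blobs(m,z,name,lo,hi):
    c,_=cv2.findContours(m.astype(np.uint8),0,2)
    for k in c:
        A=cv2.contourArea(k)
        if lo<A<hi:
            r=cv2.minAreaRect(k);bp=cv2.boxPoints(r);w=onz(t,bp,z)
            e=[np.linalg.norm(w[1]-w[0]),np.linalg.norm(w[2]-w[1])]
            print(name,np.round(r[0],1),A,"c",w.mean(0).round(3),"edges",np.round(e,3),"ang01",np.round(np.degrees(np.arctan2(*(w[1]-w[0])[1::-1])),1),"ang12",np.round(np.degrees(np.arctan2(*(w[2]-w[1])[1::-1])),1))
x=np.zeros(p.shape[:2],bool);x[90:320,190:450]=1
m=cv2.morphologyEx(((h[...,2]>190)&(h[...,1]<40)&x).astype(np.uint8),cv2.MORPH_CLOSE,np.ones((9,9)))
blobs(m,.055,"deck",1500,9000)
blobs((h[...,0]<20)&(h[...,1]>110)&(h[...,2]>80)&x,.113,"brown",60,900)
blobs((h[...,2]<80)&x,.05,"dark",150,6000)
E
```

```text
deck [293.7 220.9] 3694.0 c [ 0.617 -0.074  0.055] edges [0.438 0.118] ang01 -68.4 ang12 -159.1
brown [288. 282.] 537.0 c [ 0.397 -0.054  0.113] edges [0.091 0.09 ] ang01 -88.8 ang12 -178.9
brown [302.5 215.3] 86.5 c [ 0.632 -0.1    0.113] edges [0.035 0.037] ang01 -54.9 ang12 -145.3
brown [330.6 164.1] 190.5 c [ 0.818 -0.197  0.113] edges [0.056 0.052] ang01 -77.0 ang12 -168.1
brown [219.7 161. ] 140.5 c [0.819 0.197 0.113] edges [0.094 0.023] ang01 -0.6 ang12 -91.0
dark [408.5 264.5] 657.0 c [ 0.468 -0.494  0.05 ] edges [0.107 0.106] ang01 -88.8 ang12 -179.9
dark [222.4 246.2] 221.5 c [0.519 0.184 0.05 ] edges [0.108 0.037] ang01 -68.6 ang12 -158.5
dark [364.5 193.9] 216.5 c [ 0.723 -0.331  0.05 ] edges [0.11  0.036] ang01 -66.8 ang12 -157.7
dark [242.5 134.5] 489.5 c [0.932 0.122 0.05 ] edges [0.033 0.241] ang01 -0.0 ang12 -90.5
dark [328.8 140.9] 274.5 c [ 0.917 -0.197  0.05 ] edges [0.105 0.224] ang01 -25.0 ang12 -115.5
dark [400.  125.8] 472.5 c [ 0.982 -0.462  0.05 ] edges [0.11  0.192] ang01 -1.5 ang12 -90.1
dark [389.  141.3] 420.5 c [ 0.922 -0.421  0.05 ] edges [0.125 0.23 ] ang01 -31.2 ang12 -121.4
dark [336.6 123.9] 393.0 c [ 0.982 -0.225  0.05 ] edges [0.109 0.193] ang01 -0.6 ang12 -89.9
```

View pics/top1.png

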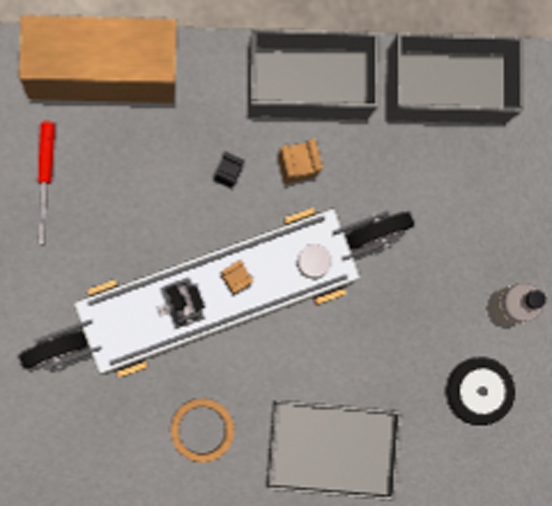

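View pics/sc1.png

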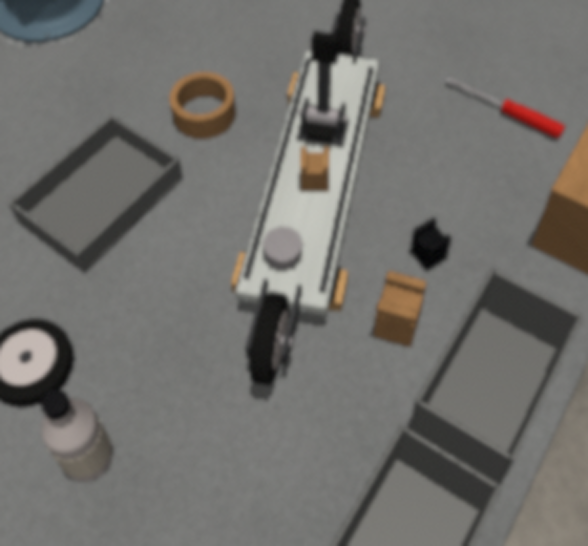

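The near tray at (345,290) is the shallow one, at about 200×140×50 mm; the two far trays are clearly deeper. The small brown block on the deck is the spacer. I'll go above it and look from close by.

```bash
cat >> h.py <<'E'
from scipy.spatial.transform import Rotation as Ro
C=np.array([.617,-.074]);yd=np.array([np.cos(np.radians(111.6)),np.sin(np.radians(111.6))]);xd=np.array([yd[1],-yd[0]])
def down(ang):  # tool y at world angle ang (rad), pointing down
    y=np.array([np.cos(ang),np.sin(ang),0]);z=np.array([0,0,-1.]);return Ro.from_matrix(np.c_[np.cross(y,z),y,z]).as_rotvec()
def wristE(o,im):
    T=np.eye(4);T[:3,:3]=Ro.from_rotvec(o["eef_rot"]).as_matrix();T[:3,3]=o["tool_pos"];return np.linalg.inv(T@im["hand_eye"])
E
python3 - <<'E'
from h import *
from plant import ctrl
t=pickle.load(open("im0.pkl","rb"))["top"]
w=onz(t,[(319.6,269.8),(373.5,274.1),(370.4,311),(316.5,306.7)],.05);print("tray",w.round(3),w.mean(0).round(3))
o=ctrl.get_obs();ctrl.movel(o["tool_pos"]+[0,0,.17])
a=np.radians(21.6)
P=[.632,-.100,.36]
for k in(a,a+np.pi): print(k,ctrl.ik(P,down(k)))
q=[(abs(j[6]),k) for k in(a,a+np.pi) if (j:=ctrl.ik(P,down(k))) is not None]
ctrl.move_pose(P,down(min(q)[1]))
o=ctrl.get_obs();im=ctrl.get_image("wrist");print(o["time_s"],o["tool_pos"],o["ft_force"],im["hand_eye"].round(3))
cv2.imwrite("pics/w1.png",im["pixels"][:,:,::-1]);pickle.dump((o,im),open("w1.pkl","wb"))
E
```

```text
tray [[ 0.442 -0.17   0.05 ]
 [ 0.43  -0.366  0.05 ]
 [ 0.297 -0.356  0.05 ]
 [ 0.309 -0.161  0.05 ]] [ 0.369 -0.263  0.05 ]
0.3769911184307752 [-0.63340571  0.40050333  0.99658784  1.45705176 -0.33546078  1.46471129
  0.73886845]
3.5185837720205684 [-0.79058792  0.60725528  1.38086417  1.46244765 -0.59492666  1.55250302
 -2.2019769 ]
4.2333 [ 0.63244696 -0.09822719  0.35974606] [-0.10946388  0.66451437 -0.07034444] [[ 0.     0.957  0.29   0.074]
 [ 1.    -0.001  0.002 -0.001]
 [ 0.002  0.29  -0.957 -0.166]
 [ 0.     0.     0.     1.   ]]
```

View pics/w1.png

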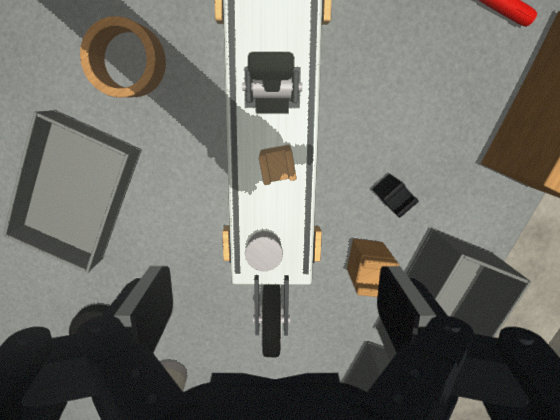

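The wrist view shows the spacer at (277,164), slightly yawed, the stand foot at (271,72), the tin at (264,251) and the tray at (75,190). The camera sits on tool +x, towards the stand, so I'll grasp with the wrist flipped. First I'll measure the spacer's edges.

Run:
```python
from h import *
from plant import ctrl
o,im=pickle.load(open("w1.pkl","rb"));E=wristE(o,im)
h=cv2.cvtColor(im["pixels"],cv2.COLOR_RGB2HSV)
m=((h[...,0]<20)&(h[...,1]>100)&(h[...,2]>50)).astype(np.uint8);m[:120]=0;m[210:]=0;m[:,:235]=0;m[:,315:]=0
k=max(cv2.findContours(m,0,2)[0],key=cv2.contourArea)
r=cv2.approxPolyDP(k,4,True).reshape(-1,2);print("poly",r.tolist())
bp=cv2.boxPoints(cv2.minAreaRect(k));bp=bp[np.argsort(bp[:,1])];print(bp.round(1))
up,lo=onz(im,bp[:2],.055,E),onz(im,bp[2:],.113,E)
f=lambda e:(np.linalg.norm(e[0]-e[1]),np.degrees(np.arctan2(*(e[0]-e[1])[1::-1]))%180)
print(up.round(4),f(up));print(lo.round(4),f(lo));print((up.mean(0)+lo.mean(0))/2)
print("deck C pix",proj(im,[[*C,.055],[*(C+.06*yd),.09],[*(C+.06*yd+.024*yd),.24],[.632,-.1,.113]],E).round(1))
w=onz(im,[(38,112),(140,150),(90,271),(7,234)],.05,E);print("tray",w.round(3),w.mean(0).round(3))
# stand foot top, hinge (across) checks
for n,uv,z in(("foot top edges",[(248,53),(294,53)],.24),("cheeks",[(247,85),(299,87)],.105),("deck edges y150",[(232,150),(318,150)],.055),("deck end",[(236,282),(310,284)],.055)):
    w=onz(im,uv,z,E)[:,:2]-C;print(n,np.c_[w@xd,w@yd].round(4).tolist())
```

```text
poly [[290, 151], [260, 155], [265, 183], [269, 174], [271, 180], [295, 179]]
[[291.  148.3]
 [258.5 153.1]
 [295.6 178.9]
 [263.1 183.7]]
[[ 0.6474 -0.0817  0.055 ]
 [ 0.6098 -0.1036  0.055 ]] (np.float64(0.043513202040498335), np.float64(30.229698027005153))
[[ 0.661  -0.1068  0.113 ]
 [ 0.6273 -0.1266  0.113 ]] (np.float64(0.03907445268796425), np.float64(30.439532403361603))
[ 0.63635819 -0.10469771  0.084     ]
deck C pix [[271.8 134.2]
 [271.6  85.6]
 [269.6  45.9]
 [275.1 164.7]]
tray [[ 0.312 -0.161  0.05 ]
 [ 0.459 -0.159  0.05 ]
 [ 0.435 -0.366  0.05 ]
 [ 0.299 -0.356  0.05 ]] [ 0.376 -0.26   0.05 ]
foot top edges [[-0.0163, 0.0789], [0.0183, 0.079]]
cheeks [[-0.0276, 0.0601], [0.0312, 0.0581]]
deck edges y150 [[-0.0527, -0.0208], [0.0612, -0.0204]]
deck end [[-0.0531, -0.2166], [0.057, -0.2195]]
```

Run:
```python
from h import *
from plant import ctrl
a=np.radians(210.3);S=np.array([.636,-.104])
P=[*S,.36];print(ctrl.ik(P,down(a)),ctrl.ik([*S,.068],down(a)))
ctrl.move_pose(P,down(a))
ctrl.movel([*S,.13]);ctrl.movel([*S,.068],vel=.08)
o=ctrl.get_obs();print(o["time_s"],o["tool_pos"],o["ft_force"])
ctrl.grasp(40);o=ctrl.get_obs();print(o["gripper_width"],o["grasp_force"])
ctrl.movel([*S,.30]);o=ctrl.get_obs();print(o["time_s"],o["gripper_width"],o["grasp_force"],o["joints"])
for b in(86.5,266.5):
  for z in(.3,.02): print(b,z,ctrl.ik([.373,-.262,z],down(np.radians(b))))
```

```text
[-0.77365381  0.61982991  1.38000317  1.45047238 -0.6069862   1.55913741
 -2.04049308] [-0.74744828  1.03685038  1.32089946  1.75489003 -1.06553694  1.26353772
 -1.75389902]
9.25 [ 0.63639822 -0.10437471  0.06846624] [ 1.16509709  0.37386441 -0.65207819]
0.03942431602367279 42.409444749355316
11.4417 0.03927704229127487 42.18496486544609 [-0.77490429  0.65415193  1.34543937  1.54252358 -0.63893887  1.45884495
 -2.01391874]
86.5 0.3 [-0.66145141 -0.26390771  1.04242041  1.96145142  0.23456979  1.32223183
  1.81648488]
86.5 0.02 [ 1.57956705  0.69967314 -1.24298249  2.14470273  0.8552773   0.94037891
  1.34081815]
266.5 0.3 [-0.73907296 -0.31210758  1.08617519  1.9623154   0.28301826  1.33776388
 -1.37253522]
266.5 0.02 [-0.29345953  0.46681429  0.93987826  2.22017665 -0.58328968  0.72056304
 -0.57986758]
```

Run:
```python
from h import *
from plant import ctrl
r=down(np.radians(266.5));T=[.373,-.262]
try: ctrl.movel([*T,.25],r,vel=.25)
except ctrl.PlanningError as e: print(e);ctrl.move_pose([*T,.25],r)
ctrl.movel([*T,.05],vel=.2);ctrl.movel([*T,.021],vel=.05)
o=ctrl.get_obs();print(o["time_s"],o["tool_pos"],o["ft_force"],o["gripper_width"])
ctrl.open_gripper();ctrl.movel([*T,.20],vel=.2);ctrl.movel([*T,.25],vel=.2)
o=ctrl.get_obs();print(o["time_s"],o["joints"])
im=ctrl.get_image("scene");cv2.imwrite("pics/s2.png",im["pixels"][:,:,::-1])
# options for pushing: closed fingers, tool pointing down, tool y across deck
for k in(21.6,201.6):
  for y,z in((.12,.22),(.0,.16),(-.02,.085)):
    print(k,y,ctrl.ik([*(C+y*yd),z],down(np.radians(k))))
```

```text
Traceback (most recent call last):
plant.PlanningError: the arm cannot follow that straight line within its joint ranges
```

Run:
```python
from h import *
from plant import ctrl
o=ctrl.get_obs();print(o["time_s"],o["tool_pos"],o["joints"].round(2))
for T in([.373,-.262],[.385,-.30]):
 for b in (266.5,86.5):
  for z in(.25,.18,.12,.07,.02):
    j=ctrl.ik([*T,z],down(np.radians(b)));print(T,b,z,None if j is None else j.round(2))
```

```text
18.6083 [ 0.37301493 -0.2619774   0.24999858] [-0.88 -0.35  1.23  2.03  0.35  1.25 -1.43]
[0.373, -0.262] 266.5 0.25 [-0.88 -0.35  1.23  2.03  0.35  1.25 -1.43]
[0.373, -0.262] 266.5 0.18 [-1.06 -0.31  1.46  2.12  0.35  1.08 -1.4 ]
[0.373, -0.262] 266.5 0.12 [-0.34  0.17  0.93  2.16 -0.18  0.88 -0.93]
[0.373, -0.262] 266.5 0.07 [-0.31  0.31  0.94  2.2  -0.36  0.79 -0.77]
[0.373, -0.262] 266.5 0.02 [-0.11  0.38  0.71  2.21 -0.4   0.67 -0.75]
[0.373, -0.262] 86.5 0.25 [-0.88 -0.35  1.23  2.03  0.35  1.25 -1.43]
[0.373, -0.262] 86.5 0.18 [ 1.69  0.21 -1.24  2.03  0.22  1.05  1.85]
[0.373, -0.262] 86.5 0.12 [ 1.62  0.36 -1.22  2.09  0.42  0.97  1.68]
[0.373, -0.262] 86.5 0.07 [ 1.59  0.52 -1.23  2.12  0.62  0.93  1.51]
[0.373, -0.262] 86.5 0.02 [ 1.58  0.7  -1.24  2.14  0.86  0.94  1.34]
[0.385, -0.3] 266.5 0.25 [-1.   -0.32  1.42  1.97  0.34  1.24 -1.34]
[0.385, -0.3] 266.5 0.18 [-0.48  0.19  1.17  2.05 -0.2   1.03 -0.84]
[0.385, -0.3] 266.5 0.12 [-0.25  0.27  0.93  2.09 -0.27  0.91 -0.79]
[0.385, -0.3] 266.5 0.07 [-0.23  0.39  0.93  2.13 -0.43  0.82 -0.66]
[0.385, -0.3] 266.5 0.02 [-0.03  0.44  0.71  2.14 -0.44  0.71 -0.67]
[0.385, -0.3] 86.5 0.25 [ 1.74  0.19 -1.25  1.89  0.2   1.2   1.93]
[0.385, -0.3] 86.5 0.18 [ 1.67  0.32 -1.23  1.97  0.34  1.09  1.8 ]
[0.385, -0.3] 86.5 0.12 [ 1.63  0.47 -1.23  2.02  0.52  1.02  1.66]
[0.385, -0.3] 86.5 0.07 [ 1.61  0.61 -1.24  2.05  0.71  1.    1.52]
[0.385, -0.3] 86.5 0.02 [ 1.6   0.77 -1.25  2.07  0.91  1.    1.38]
```

Run:
```python
from h import *
from plant import ctrl
r=down(np.radians(266.5));T=[.373,-.262]
ctrl.set_joints(ctrl.ik([*T,.12],r))
ctrl.movel([*T,.021],vel=.08)
o=ctrl.get_obs();print(o["time_s"],o["tool_pos"],o["ft_force"],o["gripper_width"])
ctrl.open_gripper();ctrl.movel([*T,.14],vel=.2)
o=ctrl.get_obs();print(o["time_s"],o["joints"].round(2))
im=ctrl.get_image("scene");cv2.imwrite("pics/s2.png",im["pixels"][:,:,::-1])
for k in(21.6,201.6):
  for y,z in((.12,.3),(.12,.21),(.0,.16),(-.02,.085)):
    j=ctrl.ik([*(C+y*yd),z],down(np.radians(k)));print(k,y,None if j is None else j.round(2))
```

```text
20.6417 [ 0.37350507 -0.26228914  0.02145475] [-0.37665848 -0.00930435 -0.76314529] 0.03916214355883001
21.9083 [-0.38  0.12  0.96  2.15 -0.13  0.93 -0.97]
21.6 0.12 [-1.03  0.27  1.07  1.71 -0.25  1.31  0.47]
21.6 0.12 [-0.76  0.29  0.74  1.81 -0.22  1.12  0.43]
21.6 0.0 [-0.35  0.41  0.5   1.74 -0.22  1.06  0.61]
21.6 -0.02 [-0.25  0.51  0.43  1.76 -0.25  0.93  0.66]
201.6 0.12 [-0.82  0.21  0.8   1.7  -0.16  1.29 -2.76]
201.6 0.12 [-0.84  0.31  0.84  1.81 -0.25  1.13 -2.68]
201.6 0.0 [-0.66  0.53  0.94  1.75 -0.47  1.11 -2.33]
201.6 -0.02 [-0.59  0.66  0.91  1.77 -0.61  1.02 -2.21]
```

View pics/s2.png

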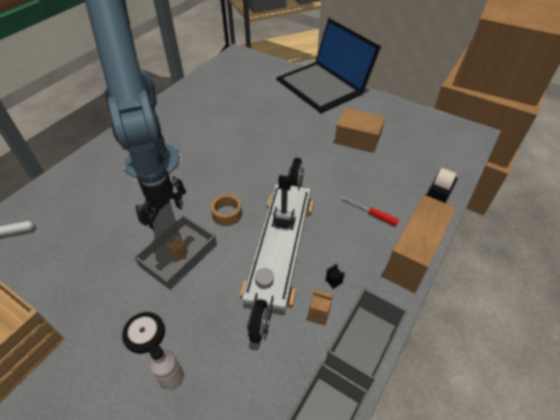

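The spacer stands in the tray at (178,247), the stand is still open, and the bystanders have not moved. Next is the push with the fingers closed.

Run:
```python
from h import *
from plant import ctrl
r=down(np.radians(21.6));W=lambda y,z:np.array([*(C+.002*xd+y*yd),z])
ctrl.move_pose([.46,0.,.32],r);ctrl.grasp(20)
ctrl.movel(W(.13,.32),vel=.25);ctrl.movel(W(.13,.205),vel=.15)
ctrl.sleep(.2);o=ctrl.get_obs();f0=o["ft_force"];print(o["time_s"],o["tool_pos"],f0,o["gripper_width"])
y3=np.array([*yd,0])
for th in np.arange(0,1.25,.08):
    s=th-.17;u=np.array([-np.sin(s),np.cos(s)]);n=np.array([np.cos(s),np.sin(s)])
    c=np.array([.06,.09])+.125*u+.008*n
    ctrl.movel(W(c[0]+.011,min(c[1],.205)),vel=.04)
    f=ctrl.get_obs()["ft_force"]-f0;print(round(th,2),c.round(3),"fy",round(f@y3,1),"fz",round(f[2],1))
    if np.linalg.norm(f)>24: print("STOP");break
im=ctrl.get_image("wrist");cv2.imwrite("pics/w3.png",im["pixels"][:,:,::-1]);print(ctrl.get_obs()["time_s"])
```

```text
26.6833 [0.5718543  0.04763829 0.20610576] [-0.12059391  0.40142668  0.10697065] -0.00015624338709158654
0.0 [0.089 0.212] fy 0.1 fz -0.5
0.08 [0.079 0.214] fy 3.3 fz -0.1
0.16 [0.069 0.215] fy 7.9 fz 5.7
0.24 [0.059 0.215] fy 7.8 fz 5.3
0.32 [0.049 0.215] fy 8.4 fz 5.7
0.4 [0.039 0.214] fy 7.5 fz 2.3
0.48 [0.029 0.211] fy 6.6 fz -0.7
0.56 [0.02  0.209] fy 6.1 fz -1.9
0.64 [0.011 0.205] fy 7.2 fz -2.7
0.72 [0.001 0.201] fy 6.9 fz -1.0
0.8 [-0.007  0.196] fy 4.7 fz -0.1
0.88 [-0.015  0.19 ] fy 3.5 fz -0.2
0.96 [-0.023  0.184] fy 3.3 fz -0.2
1.04 [-0.03   0.177] fy 0.3 fz 0.9
1.12 [-0.037  0.169] fy -0.9 fz 0.3
1.2 [-0.043  0.161] fy -1.0 fz 0.0
33.5917
```

View pics/w3.png

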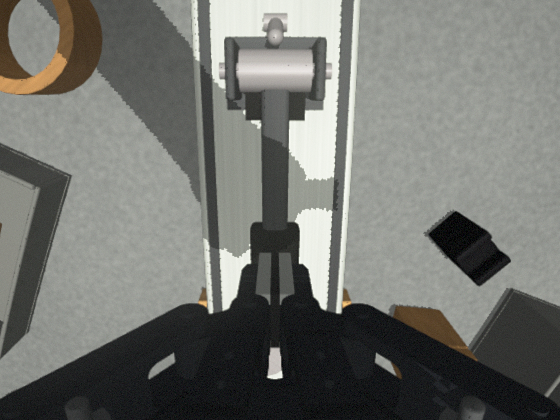

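The stand has snapped down folded, with its foot at (275,240) just below the fingertips. Now I'll press it, feeling for the contact.

Run:
```python
from h import *
from plant import ctrl
W=lambda y,z:np.array([*(C+.002*xd+y*yd),z])
Y=-.068
ctrl.movel(W(Y,.15),vel=.1);ctrl.movel(W(Y,.122),vel=.06);ctrl.sleep(.3)
f0=np.mean([ctrl.get_obs()["ft_force"] for _ in range(3)],0)
fz=lambda:ctrl.get_obs()["ft_force"][2]-f0[2]
z=.122;log=[]
while z>.075:
    f=fz();log.append((round(z,4),round(f,1)))
    if f>16.5: break
    z-=.001 if f<1.5 else (.0005 if f<12 else .0003)
    ctrl.movel(W(Y,z),vel=.012);ctrl.sleep(.03)
print(log[-14:],ctrl.get_obs()["time_s"])
if fz()>12:
    t0=ctrl.get_obs()["time_s"];g=[]
    while ctrl.get_obs()["time_s"]<t0+1.2:
        ctrl.sleep(.1);f=fz();g.append(round(f,1))
        if f>21: z+=.0004;ctrl.movel(W(Y,z),vel=.02)
        elif f<15.5: z-=.0003;ctrl.movel(W(Y,z),vel=.02)
    print(g,ctrl.get_obs()["tool_pos"])
    ctrl.movel(W(Y,z+.03),vel=.04);ctrl.movel(W(Y,.25),vel=.15)
    print(ctrl.get_obs()["time_s"])
    im=ctrl.get_image("scene");cv2.imwrite("pics/s4.png",im["pixels"][:,:,::-1])
```

```text
[(0.089, np.float64(0.2)), (0.088, np.float64(-0.8)), (0.087, np.float64(-0.3)), (0.086, np.float64(0.0)), (0.085, np.float64(-0.5)), (0.084, np.float64(0.0)), (0.083, np.float64(-0.5)), (0.082, np.float64(-0.7)), (0.081, np.float64(-0.3)), (0.08, np.float64(0.2)), (0.079, np.float64(0.3)), (0.078, np.float64(0.1)), (0.077, np.float64(-0.1)), (0.076, np.float64(-0.3))] 48.35
```

Run:
```python
from h import *
from plant import ctrl
o=ctrl.get_obs();d=o["tool_pos"][:2]-C
print(o["time_s"],o["tool_pos"],d@xd,d@yd,o["ft_force"],o["gripper_width"],o["eef_rot"],down(np.radians(21.6)))
a=ctrl.get_image("wrist");b=ctrl.get_image("scene")
print(proj(a,[[*(C+.06*yd),.09],[*(C-.045*yd),.098],[*(C-.09*yd),.098],o["tool_pos"]],wristE(o,a)).round())
cv2.imwrite("pics/x.png",np.hstack([cv2.resize(a["pixels"],(400,300)),cv2.resize(b["pixels"][150:330,180:420],(400,300))])[:,:,::-1])
```

```text
48.35 [ 0.64380869 -0.1365217   0.07494023] 0.0019103181761997033 -0.06800014895361392 [-0.38887528 -1.30561981  0.29125629] 0.00017725667938419626 [-1.76585444e+00 -2.59817559e+00  1.23000787e-04] [1.76583701 2.59835026 0.        ]
[[273. -47.]
 [273. 223.]
 [273. 314.]
 [277. 250.]]
```

View pics/x.png

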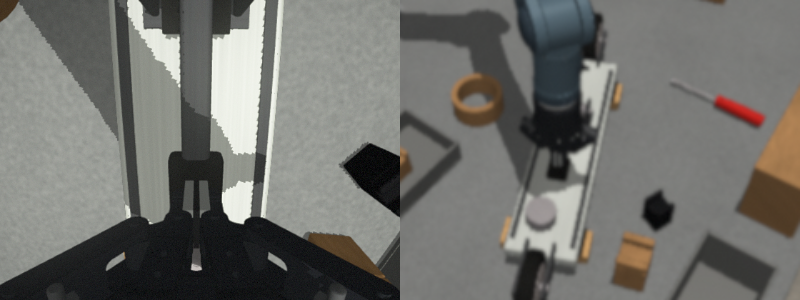

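No contact yet at z = 0.075. The wrist view has the fingertips centred over the foot, which starts at row 150 of the 400-px panel, and its apparent position suggests the foot sits lower than nominal. I'll keep feeling downward in finer steps.

```bash
cat > press.py <<'E'
from h import *
from plant import ctrl
W=lambda y,z:np.array([*(C+.002*xd+y*yd),z])
Y=-.068;z=.075;log=[]
f0=np.array([0,0,.1])
fz=lambda:ctrl.get_obs()["ft_force"][2]-f0[2]
while z>.060:
    f=fz();log.append((round(z,4),round(float(f),1)))
    if f>16.5 or ctrl.get_obs()["time_s"]>59: break
    z-=.0007 if f<1.8 else (.0005 if f<10 else .0003)
    ctrl.movel(W(Y,z),vel=.02)
print(log,ctrl.get_obs()["time_s"],ctrl.get_obs()["tool_pos"])
if fz()>12:
    t0=ctrl.get_obs()["time_s"];g=[]
    while ctrl.get_obs()["time_s"]<t0+1.1:
        ctrl.sleep(.08);f=fz();g.append(round(float(f),1))
        if f>21: z+=.0004;ctrl.movel(W(Y,z),vel=.02)
        elif f<15.5: z-=.0003;ctrl.movel(W(Y,z),vel=.02)
    print(g,ctrl.get_obs()["tool_pos"],ctrl.get_obs()["time_s"])
    im=ctrl.get_image("wrist");cv2.imwrite("pics/s4.png",im["pixels"][:,:,::-1])
E
python3 press.py
```

```text
[(0.075, -0.3), (0.0743, -0.5), (0.0736, -0.2), (0.0729, -0.8), (0.0722, 0.2), (0.0715, -1.1), (0.0708, 0.5), (0.0701, 0.4), (0.0694, 0.4), (0.0687, 0.1), (0.068, 0.3), (0.0673, 0.3), (0.0666, 5.1), (0.0661, 7.6), (0.0656, 8.4), (0.0651, 11.5), (0.0648, 12.0), (0.0645, 13.8), (0.0642, 15.1), (0.0639, 15.9), (0.0636, 15.4), (0.0633, 17.6)] 53.7 [ 0.64465271 -0.1363504   0.06698308]
[17.1, 17.5, 18.2, 17.6, 16.7, 17.1, 17.9, 17.3, 17.4, 18.1, 18.8, 17.4, 18.1, 17.4] [ 0.6446531  -0.13636537  0.06697759] 54.8667
```

Contact is at TCP z = 0.067, lower than expected, so I need to check whether that is the foot or the deck. Image geometry costs no robot time.

Run:
```python
from h import *
from plant import ctrl
o,im=pickle.load(open("w1.pkl","rb"))
o3=dict(eef_rot=down(np.radians(21.6)),tool_pos=np.array([*(C+.002*xd-.032*yd),.161]));E=wristE(o3,im)
for z in(.07,.08,.09,.098,.106): print(z,proj(im,[[*(C-.045*yd-.018*xd),z],[*(C-.045*yd+.018*xd),z]],E).round(0).tolist(),"tip shadow: TCP",proj(im,[o3["tool_pos"],o3["tool_pos"]+[0,0,.02]],E).round(0).tolist())
print("hinge",proj(im,[[*(C+.06*yd),.09]],E).round(0))
a=cv2.imread("pics/w3.png")[190:400,170:380];b=cv2.imread("pics/s4.png")[150:360,170:380]
cv2.imwrite("pics/y.png",cv2.resize(np.hstack([a,b]),(800,400),interpolation=cv2.INTER_CUBIC))
```

```text
0.07 [[250.0, 217.0], [297.0, 217.0]] tip shadow: TCP [[277.0, 250.0], [277.0, 268.0]]
0.08 [[249.0, 221.0], [298.0, 221.0]] tip shadow: TCP [[277.0, 250.0], [277.0, 268.0]]
0.09 [[248.0, 226.0], [299.0, 226.0]] tip shadow: TCP [[277.0, 250.0], [277.0, 268.0]]
0.098 [[247.0, 230.0], [300.0, 230.0]] tip shadow: TCP [[277.0, 250.0], [277.0, 268.0]]
0.106 [[246.0, 234.0], [301.0, 234.0]] tip shadow: TCP [[277.0, 250.0], [277.0, 268.0]]
hinge [[274.  69.]]
```

View pics/y.png

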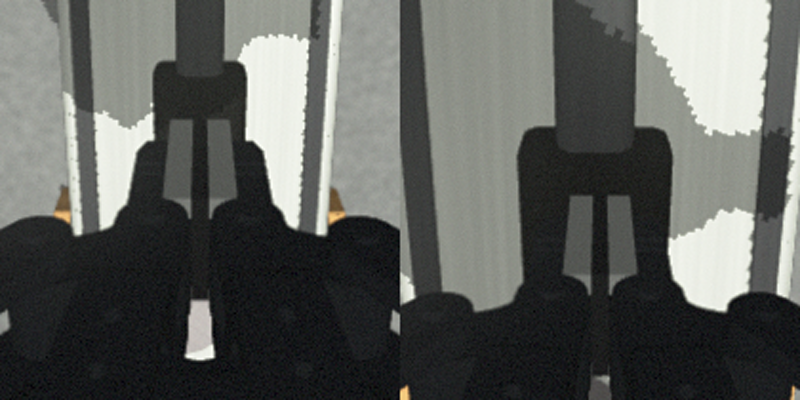

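The enlarged crops show the shut fingertips (right panel, about (597,195)) resting on the black foot, which is visible all round them at x 520–670. The contact is rigid, so the foot is on its stop. One check that the load acts at the tips, and then I let go.

Run:
```python
from h import *
from plant import ctrl
o=ctrl.get_obs();F=o["ft_force"];M=o["wrist_torque"]
off=np.array([-M[1],M[0]])/F[2];print("F",F.round(1),"M",M.round(2),"offset x,y deck",(off@xd).round(3),(off@yd).round(3))
p=o["tool_pos"];ctrl.movel(p+[0,0,.02],vel=.04)
ctrl.movel(p+[0,0,.13],vel=.12)
o=ctrl.get_obs();im=ctrl.get_image("wrist");s=ctrl.get_image("scene");print(o["time_s"],o["ft_force"])
E=wristE(o,im)
for z in(.06,.07,.08,.09,.098): print(z,proj(im,[[*(C-.045*yd),z],[*(C-.045*yd-.018*xd),z],[*(C-.045*yd+.018*xd),z]],E).round(0).tolist())
a=im["pixels"][130:400,150:410];b=s["pixels"][150:330,180:420]
cv2.imwrite("pics/z.png",np.hstack([cv2.resize(a,(400,415)),cv2.resize(b,(400,415))])[:,:,::-1])
```

```text
F [-6.4  2.  17.8] M [ 0.82  1.3  -0.01] offset x,y deck -0.051 0.07
56.725 [-0.22032722 -0.90290008  0.35102027]
0.06 [[274.0, 161.0], [253.0, 161.0], [295.0, 161.0]]
0.07 [[274.0, 163.0], [252.0, 163.0], [296.0, 163.0]]
0.08 [[274.0, 165.0], [251.0, 165.0], [296.0, 165.0]]
0.09 [[274.0, 167.0], [250.0, 167.0], [297.0, 167.0]]
0.098 [[274.0, 169.0], [250.0, 169.0], [297.0, 169.0]]
```

View pics/z.png

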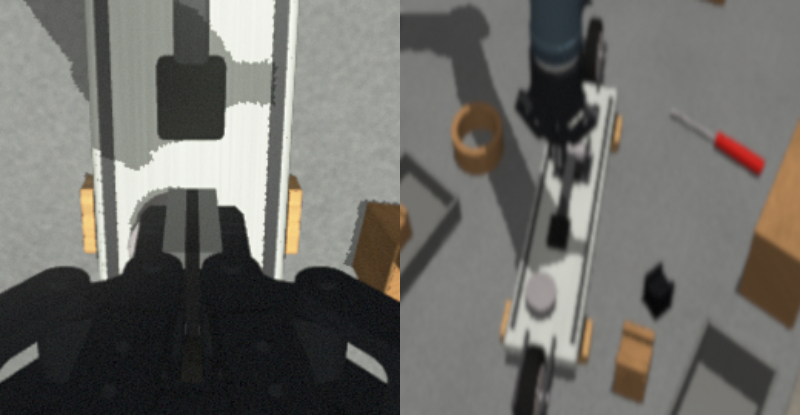

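Run:
```python
from h import *
o,im=pickle.load(open("w1.pkl","rb"))
o3=dict(eef_rot=down(np.radians(21.6)),tool_pos=np.array([.64465,-.13637,.06698]));E=wristE(o3,im)
for z in(.06,.067,.075,.083,.09,.098): print(z,proj(im,[[*(C-.045*yd-.018*xd),z],[*(C-.045*yd+.018*xd),z]],E).round(0).tolist(),"leg",proj(im,[[*(C-.04*yd-.009*xd),z],[*(C-.04*yd+.009*xd),z]],E).round(0).tolist())
g=cv2.imread("pics/s4.png",0);print(proj(im,o3["tool_pos"],E))
for r in(180,205,235,255,270): print(r,g[r,222:332:2].tolist())
print(g[190:280:2,250].tolist());print(g[190:290:2,280].tolist())
```

```text
0.06 [[236.0, 202.0], [307.0, 203.0]] leg [[254.0, 193.0], [289.0, 193.0]]
0.067 [[235.0, 207.0], [308.0, 207.0]] leg [[253.0, 197.0], [290.0, 197.0]]
0.075 [[233.0, 212.0], [310.0, 212.0]] leg [[252.0, 201.0], [291.0, 201.0]]
0.083 [[231.0, 217.0], [311.0, 217.0]] leg [[251.0, 206.0], [291.0, 206.0]]
0.09 [[229.0, 222.0], [313.0, 223.0]] leg [[249.0, 211.0], [292.0, 211.0]]
0.098 [[226.0, 229.0], [315.0, 229.0]] leg [[248.0, 217.0], [293.0, 218.0]]
[[276.89927556 250.17031444]]
180 [144, 142, 144, 139, 146, 144, 146, 144, 150, 150, 147, 143, 143, 144, 123, 53, 58, 56, 62, 59, 58, 55, 59, 61, 65, 59, 58, 60, 62, 62, 59, 62, 67, 65, 62, 53, 146, 153, 150, 152, 152, 151, 151, 179, 234, 239, 239, 240, 237, 236, 240, 238, 238, 238, 237]
205 [149, 140, 141, 144, 142, 143, 147, 144, 146, 146, 145, 145, 147, 143, 144, 50, 52, 52, 55, 60, 57, 51, 60, 59, 55, 56, 61, 59, 56, 58, 53, 54, 62, 60, 59, 50, 144, 150, 149, 150, 150, 151, 149, 144, 152, 153, 151, 150, 148, 154, 189, 239, 237, 237, 234]
235 [148, 143, 146, 144, 143, 46, 42, 33, 38, 34, 35, 35, 37, 29, 35, 26, 34, 35, 33, 27, 28, 32, 
[... 316 characters left out ...]
2, 21, 29, 26, 117, 148, 143, 151, 146, 148, 146, 146, 143, 150]
270 [152, 146, 140, 142, 141, 143, 37, 24, 32, 32, 32, 31, 30, 34, 32, 34, 30, 36, 77, 85, 87, 85, 87, 84, 71, 29, 26, 26, 32, 84, 87, 88, 85, 87, 87, 59, 31, 28, 30, 21, 20, 29, 33, 28, 36, 148, 143, 144, 151, 148, 147, 173, 236, 195, 238]
[137, 143, 142, 146, 144, 143, 144, 144, 144, 146, 143, 141, 148, 84, 32, 30, 31, 33, 30, 31, 30, 35, 38, 30, 35, 35, 33, 31, 29, 32, 34, 35, 33, 33, 28, 26, 31, 29, 34, 26, 32, 28, 34, 34, 30]
[59, 62, 60, 60, 59, 59, 62, 56, 62, 57, 51, 53, 57, 58, 54, 55, 56, 52, 54, 53, 35, 36, 38, 31, 28, 33, 33, 30, 29, 30, 19, 51, 82, 85, 89, 86, 85, 84, 88, 83, 84, 84, 89, 88, 83, 81, 84, 82, 82, 82]
```

The foot's image width and row put its top at z ≈ 0.085, on a low stop and folded. It was held there at 17–18.8 N for over a second and then released. Everything else is in place, so I'm handing it in.

Run:
```python
from plant import ctrl
ctrl.open_gripper();print(ctrl.get_obs()["time_s"]);print(ctrl.finish_job())
```

```text
57.6083
the job is handed in; nothing more can be done
None
```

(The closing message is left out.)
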